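Load the terrain tile and hold up the carrier

ROBOT

A 6-joint arm with a two-finger parallel gripper is mounted at the origin on the work surface. World frame = base frame: x ahead of the robot, y to its left, z up, the work surface at z = 0. Lengths are in m, angles in degrees, forces in N, time in s.
With the tool pointing down it reaches from about 0.225 to 0.725 m from the base axis. Payload 3.1 kg.
Tool frame: the origin (TCP) lies on the centre line of the jaws, within the pads' length; the fingertips stand 14 mm ahead of it and the grasp point (between the pads) lies 5 mm behind it; z points along the fingers, x is the direction in which the jaws open and shut, and the axes are right-handed (so a half turn about z gives the same grasp; the last joint's range is limited). The gripper opens to 85 mm and grips with 20 to 120 N. Pads are 22 mm wide; open, the fingers measure 114 mm over their backs; the gripper's body (76 mm by 85 mm) begins 54 mm behind the grasp point. The pads swing forward as they close: fully open they stand 13 mm farther back than shut.
Start: joints at [58.453, 2.75, 5.684, 92.934, 0, 82.678], TCP at [0.215, 0.479, 0.245] pointing down, gripper open.
Joint ranges: [-166.93, 166.93], [-56.73, 111.36], [-69.38, 81.34], [-121.58, 131.49], [-85.45, 84.26], [-180, 180]. Speed limits (degrees/s): [159.86, 159.86, 180, 180, 180, 180].

INTERFACE

Orientations are given as [roll, pitch, yaw] about the fixed x, y, z axes, in that order (R = Rz(yaw) Ry(pitch) Rx(roll)).
In Python, from cell import env gives the robot as it stands.
- The arm moves only by the tool send_rows, never from a script. Its argument "targets" is a list of rows, each an object of numbers: "x", "y", "z": the shift along the tool's x, y, z in mm; "turn": the turn about the tool's z in rad; "gripper": the opening, from -1 (shut) to 1 (fully open). A call has 1 to 8 rows; each row shifts and turns the pose as measured when the row begins, along the tool's axes as they then stand; what a row does not reach is not made up. A row lasts 1/10 s, in which the tool goes at most 50 mm and 8.59 degrees, less where a joint would pass 70% of its speed; a pose out of reach is approached as far as the arm can. A call with a gripper value outside its range is refused whole. The fingers move at their own pace and stop on an object; "grip_force" is the grip in N (left out, the last holds). Time passes only in rows, so rows that do not move let the fingers close. It gives the time, the measured TCP pose, the force and the opening at its end, in the units of the state.
- env.read_state(): the state, without advancing time (a new reading comes with each control period).
- env.read_camera(name): name is "scene" or "top"; returns a dict with "color" (480x640x3 uint8, blue, green, red), "camera_matrix" (3x3 intrinsics, pixels), "rvec" (rotation vector, rad) and "tvec" (3), from world to camera coordinates, as OpenCV has them. Camera axes: x right, y down, z forward; pixel columns grow to the right and rows downward; lengths in m; the calibration is good to about 2 mm. A picture is of the moment at which its call begins. There is no depth.
- env.hand_in(): hands the job in, once; it reports no verdict.
The state is a dict: "t": time; "joint_positions": joint angles; "dq": joint speeds; "joint_efforts": joint torques, N m; "eef_pos": TCP position; "tcp_rot": TCP orientation; "ft_force": force on the tool from outside, world axes, zero at the start; "wrist_torque": the same for the moment, N m; "opening": finger opening in m.
Only numpy, scipy, OpenCV 4.12 (cv2) and the standard library are available. Lean on these libraries where they do the work, as an engineer would, in place of code of your own. Each camera call takes 0.05 s, during which the arm holds its last target. There are 200 camera calls.

TASK

Fit the rectangular plaster terrain tile into the empty recess of the plywood carrier and press it fully home, so that its slab is flush with the board; the plaster is brittle, so set it down rather than dropping it. Then take the carrier by its wooden grip bar, lift it at least 10 cm clear of the bench, without tipping it, and hold it there level and still: the program finishes while holding it in the air. Leave the other things on the bench where they are.

Things in the scene. Friction and masses are not known exactly. Their poses are not given: they have to be found in the camera images.
- carrier: Loose plywood carrier board, 200 (x) x 96 (y) x 20 (z) mm, about 0.4 kg, lying on the bench. Origin: centre of its underside, z up. In its +x half it has an empty rectangular recess; its -x half carries fixed white plaster terrain up to 38 mm above the bench; a wooden grip bar stands in the middle.
- grip_bar (a point): Centre (half-way up) of the carrier's wooden grip bar, 40 mm above the carrier's underside; same axes as the carrier. The bar stands 40 mm up from the board's top face (top 60 mm above the underside), is 40 mm long along x and 18 mm thick along y: grip it across y. Its ends are 21 mm (x) from the seated tile's wall. The loaded carrier balances within about 20 mm of the bar. A moderate grip (about 45 N) holds it firmly; a very hard grip (70 N) can make it tremble.
- recess (a point): Centre of the floor of the empty recess, 6 mm above the carrier's underside and 60 mm along carrier +x from the grip bar; same axes as the carrier. The recess is 68 (x) x 56 (y) mm, 14 mm deep, i.e. 4 mm wider and longer than the tile's slab; round its mouth runs a steep lead-in bevel, 3 mm wide and 7 mm deep, on all four sides. If pushed sideways the loose carrier slides a little on the bench.
- tile_mid (a point): Centre (half-way up) of the rectangular plaster terrain tile, white, loose on the bench, about 0.1 kg, 48 mm high in all. Slab 64 (x) x 52 (y) x 14 (z) mm; on its middle stands an upright plaster wall 38 mm long (x), 24 mm thick (y), 34 mm high, to be gripped across y. The point is 24 mm above the slab's underside. x along the slab's long side; it fits the recess either way round (half turn). Small pebbles, up to 5 mm high, at the slab's corners.
- round_mid (a point): Bystander: round plaster tile with a round hill, disc 72 mm across and 14 mm thick, 44 mm high in all; point half-way up. It does not fit the recess. Leave it.
- sanding_block: Bystander: cork sanding block 65 x 30 x 26 mm, origin at the centre of its underside.
- jar: Bystander: white plastic jar, 56 mm across, 75 mm high, origin at the centre of its underside.
- putty_knife: Bystander: flat spatula 210 mm long lying along its x; origin at its underside.
- rock: Bystander: grey model rock 50 x 36 x 43 mm, origin at the centre of its underside.
Things that resemble listed ones, but are neither listed nor needed, are in the scene too. Leave any orange, purple or turquoise look-alike of the part that bears tile_mid alone.

How it is judged:
By the outcome, as a careful person would: the job done as asked, in the order asked, and still so for the second after the job is handed in, while the arm keeps its last pose, push and grip.
It also fails if it takes over 61 s, if anything falls off the work surface, if the arm or the gripper's body presses on something with over 40 N, if the wrist force passes 120 N, or if a joint passes its speed limit or range.

## Working session

There is one attempt and no reset: what is moved stays moved. The work goes in short steps, Python scripts to look and compute and a tool call to move; the robot and the scene stay as the last step left them, time stands still between calls to the robot, and variables do not carry over. Pictures are saved under pics/ and viewed, about 8 in all and at most 12, crops included, and the job is handed in when it is done.

Besides the shell and the picture viewer there is one more tool, called after "Emit:" as name([rows], argument=value, ...), one row to a line, values as JSON. send_rows: Moves the arm, as the interface text tells. Its arguments: {"type":"object","properties":{"targets":{"type":"array","items":{"type":"object","properties":{"x":{"type":"number"},"y":{"type":"number"},"z":{"type":"number"},"turn":{"type":"number"},"gripper":{"type":"number"}}}},"grip_force":{"type":"number"}},"required":["targets"]}

```bash
mkdir -p pics
cat > h.py <<'E'
import cv2, numpy as np
from cell import env
def cam(n):
    c=env.read_camera(n); K=c["camera_matrix"]; R=cv2.Rodrigues(np.array(c["rvec"],float))[0]; t=np.array(c["tvec"],float).ravel()
    return c["color"],np.array(K),R,t
def ray(K,R,t,uv,z):
    d=R.T@np.linalg.inv(K)@np.array([uv[0],uv[1],1.]); o=-R.T@t
    return o+d*(z-o[2])/d[2]
def proj(K,R,t,p):
    q=K@(R@np.array(p,float)+t); return q[:2]/q[2]
E
python3 - <<'E'
from h import *
for n in("scene","top"):
    im,K,R,t=cam(n); cv2.imwrite(f"pics/{n}0.png",im); print(n,K[0,0],(-R.T@t).round(3))
print(env.read_state())
E
```

```text
scene 462.3500728637334 [0.865 0.341 0.811]
top 542.3860457453022 [ 0.334 -0.08   1.135]
{'t': 0.1, 'joint_positions': array([5.84520237e+01, 2.78958211e+00, 5.59940976e+00, 9.29336372e+01,
       3.75950950e-04, 8.26784861e+01]), 'dq': array([-0.04715343, -0.14130695,  0.24772148,  0.01572127,  0.01922476,
        0.01073116]), 'joint_efforts': array([ 3.59470643e-03, -3.39850402e+01,  3.20936394e+01,  1.58274011e-02,
       -1.44124233e-04,  2.03112927e-05]), 'eef_pos': array([0.21515376, 0.47830775, 0.24421539]), 'tcp_rot': array([-1.79983849e+02,  1.22752174e-01,  6.57735545e+01]), 'ft_force': array([0.89149979, 0.44700418, 0.71350026]), 'wrist_torque': array([0.01317961, 0.04608501, 0.02674125]), 'opening': 0.08530933160141024}
```

View pics/top0.png

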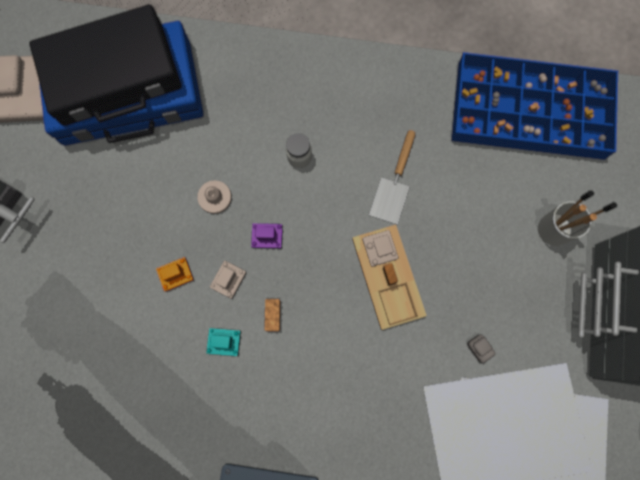

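View pics/scene0.png

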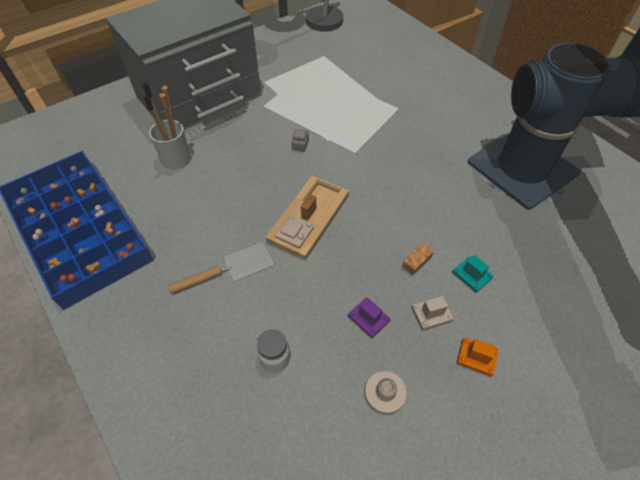

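The top view shows the white tile at about (228,280) and the carrier at about (389,277), with its recess at about (397,303). I'll enlarge both in top and scene views.

Run:
```python
from h import *
a=cv2.imread("pics/top0.png"); b=cv2.imread("pics/scene0.png")
f=lambda im,x,y,w,h,s:cv2.resize(im[y:y+h,x:x+w],None,fx=s,fy=s,interpolation=cv2.INTER_CUBIC)
# top: tile crop 205..255 x 255..305 x8 =400 ; carrier crop 345..435 x 215..335 x5=450x600
o=np.zeros((600,800,3),np.uint8); o[:350,:350]=f(a,204,256,50,50,7); o[:600,350:]=f(a,345,215,90,120,5)
o[350:,:350]=f(b,400,285,70,50,5)
cv2.imwrite("pics/z1.png",o)
```

```text
(no output)
```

View pics/z1.png

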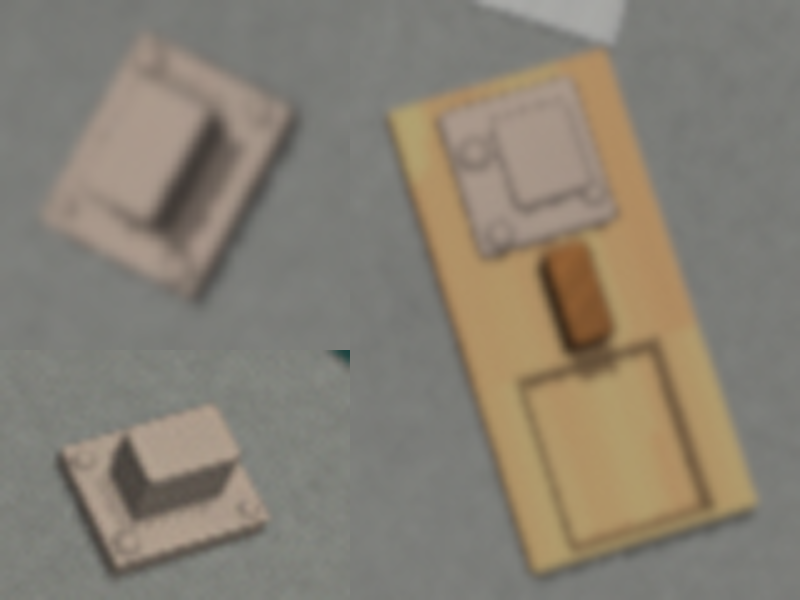

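The enlarged crops give the slab's corners in both views, and the corners of the board and of the recess mouth. I'll compute the poses from those.

```bash
cat > p.py <<'E'
from h import *
def pose(c,pts,z,L,W,name):
    _,K,R,t=c; P=np.array([ray(K,R,t,p,z)[:2] for p in pts]); 
    # fit rectangle: pts order a,b,c,d ; long axis b->c
    m=P.mean(0); v=(P[2]-P[1])+(P[3]-P[0]); w=(P[1]-P[0])+(P[2]-P[3])
    print(name,m.round(4),"long yaw",np.degrees(np.arctan2(v[1],v[0])).round(2),"perp",(np.degrees(np.arctan2(w[1],w[0]))).round(2),"L",(np.linalg.norm(v)/2).round(4),"W",(np.linalg.norm(w)/2).round(4))
    return m
E
python3 - <<'E'
from p import *
top=cam("top"); sc=cam("scene")
f=lambda L,ox,oy,x,y,s:[((a-ox+.5)/s-.5+x,(b-oy+.5)/s-.5+y) for a,b in L]
pose(top,f([(148,35),(298,108),(195,300),(42,218)],0,0,204,256,7),.014,0,0,"tile top")
pose(sc,f([(60,452),(112,573),(268,518),(218,404)],0,350,400,285,5),.014,0,0,"tile scene")
pose(top,f([(388,110),(608,48),(758,502),(535,575)],350,0,345,215,5),.02,0,0,"board")
pose(top,f([(520,382),(657,345),(712,507),(575,550)],350,0,345,215,5),.02,0,0,"recess mouth")
b=pose(top,f([(540,262),(587,242),(613,332),(570,352)],350,0,345,215,5),.06,0,0,"bar top")
E
```

```text
tile top [0.4524 0.1515] long yaw 160.92 perp -108.55 L 0.0631 W 0.0514
tile scene [0.4544 0.153 ] long yaw 162.49 perp 67.84 L 0.0667 W 0.0511
board [ 0.5067 -0.1783] long yaw -155.17 perp -64.86 L 0.2 W 0.0965
recess mouth [ 0.4516 -0.2034] long yaw -154.64 perp -65.67 L 0.0705 W 0.0589
bar top [ 0.5039 -0.1768] long yaw -155.85 perp -57.86 L 0.0377 W 0.0199
```

```bash
cat > go.py <<'E'
from h import *
import sys
from scipy.spatial.transform import Rotation as Ro
def go(x,y,z,yaw):
    s=env.read_state(); R=Ro.from_euler('xyz',s["tcp_rot"],degrees=True)
    d=R.inv().apply(np.array([x,y,z])-s["eef_pos"])*1000
    dy=(s["tcp_rot"][2]-yaw+90)%180-90
    print("t",round(s["t"],2),"pos",s["eef_pos"].round(4),"rot",s["tcp_rot"].round(2),"tool mm",d.round(1),"turn",np.radians(dy).round(3),"F",s["ft_force"].round(1),"open",round(s["opening"],4))
if __name__=="__main__": go(*map(float,sys.argv[1:]))
E
python3 go.py .4535 .152 .13 71.5
```

```text
t 0.2 pos [0.2152 0.4784 0.2445] rot [-1.7999e+02  9.0000e-02  6.5770e+01] tool mm [-199.7  351.3  114.7] turn -0.1 F [-0.6 -0.3  0.1] open 0.0856
```

Emit:
send_rows([
  {"x":-24,"y":42,"turn":-0.05},
  {"x":-24,"y":42,"turn":-0.05},
  {"x":-24,"y":42},
  {"x":-24,"y":42},
  {"x":-24,"y":42},
  {"x":-24,"y":42},
  {"x":-24,"y":42},
  {},
], grip_force=40)

```text
validation failed for argument at $.ta...
```

```bash
python3 go.py .4535 .152 .13 71.5
```

```text
t 0.2 pos [0.2152 0.4784 0.2445] rot [-1.7999e+02  9.0000e-02  6.5770e+01] tool mm [-199.7  351.3  114.7] turn -0.1 F [-0.6 -0.3  0.1] open 0.0856
```

Rows need all their fields.

Emit:
send_rows([
  {"x":-24,"y":42,"z":0,"turn":-0.05,"gripper":1},
  {"x":-24,"y":42,"z":0,"turn":-0.05,"gripper":1},
  {"x":-24,"y":42,"z":0,"turn":0,"gripper":1},
  {"x":-24,"y":42,"z":0,"turn":0,"gripper":1},
  {"x":-24,"y":42,"z":0,"turn":0,"gripper":1},
  {"x":-24,"y":42,"z":0,"turn":0,"gripper":1},
  {"x":-24,"y":42,"z":0,"turn":0,"gripper":1},
  {"x":0,"y":0,"z":0,"turn":0,"gripper":1},
], grip_force=40)

```text
t: 1.0
eef_pos: [0.4428, 0.2149, 0.2409]
tcp_rot: [-179.9, 0.2, 72.2]
ft_force: [0.6, 0.5, 0.2]
opening: 0.0855
```

```bash
python3 go.py .4535 .152 .13 71.5
```

```text
t 1.0 pos [0.4428 0.2149 0.2409] rot [-1.7994e+02  1.7000e-01  7.2200e+01] tool mm [-56.3  29.5 111. ] turn 0.012 F [0.6 0.5 0.2] open 0.0855
```

Emit:
send_rows([
  {"x":-28,"y":15,"z":30,"turn":0.012,"gripper":1},
  {"x":-28,"y":15,"z":30,"turn":0,"gripper":1},
  {"x":0,"y":0,"z":30,"turn":0,"gripper":1},
  {"x":0,"y":0,"z":20,"turn":0,"gripper":1},
  {"x":0,"y":0,"z":0,"turn":0,"gripper":1},
])

```text
t: 1.5
eef_pos: [0.4545, 0.1504, 0.1278]
tcp_rot: [-180.0, -0.0, 71.3]
ft_force: [-0.2, -1.2, -0.3]
opening: 0.0853
```

```bash
python3 go.py .4535 .152 .037 71.5
python3 - <<'E'
from h import *
o=[]
for n,p in(("top",(.4535,.152,.06)),("scene",(.4535,.152,.06))):
    im,K,R,t=cam(n); u=proj(K,R,t,p).astype(int); x,y=u-[50,60]; print(n,x,y)
    o.append(cv2.resize(im[y:y+120,x:x+100],None,fx=4,fy=4,interpolation=cv2.INTER_CUBIC)[:480])
cv2.imwrite("pics/a1.png",np.hstack(o))
E
```

```text
t 1.5 pos [0.4545 0.1504 0.1278] rot [-1.7996e+02 -2.0000e-02  7.1290e+01] tool mm [ 1.2 -1.4 90.8] turn -0.004 F [-0.2 -1.2 -0.3] open 0.0853
top 173 215
scene 387 239
```

View pics/a1.png

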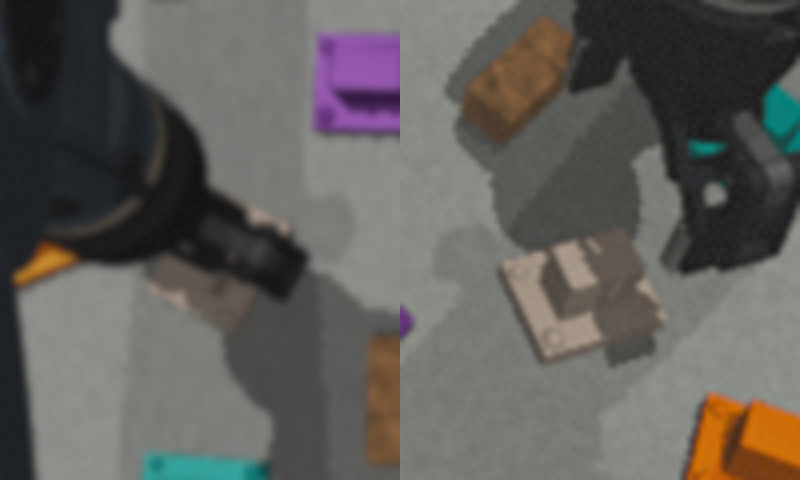

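The gripper is above the tile and the jaws open across its wall. The cork block is close to one finger, so I'll check that clearance.

Run:
```python
from h import *
_,K,R,t=cam("top")
a=np.radians(71.5); X=np.array([np.cos(a),np.sin(a)]); Y=np.array([np.sin(a),-np.cos(a)])
for n,p,z in(("cork",(265,299),.026),("cork",(281,299),.026),("cork",(264,331),.026),("cork",(280,331),.026),("purple",(251,248),.014),("turq",(240,330),.014),("orange",(192,284),.014)):
    q=ray(K,R,t,p,z)[:2]-[.4535,.152]; print(n,(q@X).round(3),(q@Y).round(3))
```

```text
cork -0.091 -0.003
cork -0.12 0.012
cork -0.12 -0.061
cork -0.148 -0.046
purple -0.012 0.079
turq -0.073 -0.081
orange 0.061 -0.043
```

Emit:
send_rows([
  {"x":1,"y":-1,"z":25,"turn":0,"gripper":1},
  {"x":0,"y":0,"z":25,"turn":0,"gripper":1},
  {"x":0,"y":0,"z":20,"turn":0,"gripper":1},
  {"x":0,"y":0,"z":14,"turn":0,"gripper":1},
  {"x":0,"y":0,"z":3,"turn":0,"gripper":1},
  {"x":0,"y":0,"z":0,"turn":0,"gripper":1},
])

```text
t: 2.25
eef_pos: [0.4677, 0.1583, 0.0567]
tcp_rot: [178.4, -1.0, 71.7]
ft_force: [0.1, -0.2, -0.2]
opening: 0.0854
```

```bash
python3 go.py .4535 .152 .037 71.5
```

```text
t 2.25 pos [0.4677 0.1583 0.0567] rot [178.43  -0.96  71.69] tool mm [-10.8 -12.   19.2] turn 0.003 F [ 0.1 -0.2 -0.2] open 0.0854
```

```bash
python3 -c "
from h import *
for i in range(2):
    s=env.read_state()
    for k in s: print(k,np.round(s[k],3))
    env.read_camera('top')"; python3 go.py .4535 .152 .037 71.5
```

```text
t 2.25
joint_positions [ 10.869  -1.266 -20.041  69.384   0.075  29.191]
dq [ 0.55  -0.338  1.101  0.367  0.21   0.171]
joint_efforts [-4.2000e-02 -2.9801e+01  3.0624e+01 -2.9600e-01  4.0000e-03 -0.0000e+00]
eef_pos [0.468 0.158 0.057]
tcp_rot [178.43   -0.964  71.692]
ft_force [ 0.133 -0.166 -0.165]
wrist_torque [-0.034 -0.     0.028]
opening 0.085
t 2.3
joint_positions [ 10.865  -1.287 -20.009  69.388   0.08   29.191]
dq [-0.324 -0.343  0.232 -0.01  -0.01   0.028]
joint_efforts [-4.4000e-02 -2.9787e+01  3.0591e+01 -2.2700e-01 -1.1000e-02  1.0000e-03]
eef_pos [0.468 0.158 0.057]
tcp_rot [178.388  -0.991  71.69 ]
ft_force [-0.324 -0.194  0.227]
wrist_torque [-0.035  0.025 -0.06 ]
opening 0.085
t 2.35 pos [0.4681 0.1583 0.0573] rot [178.37  -1.    71.68] tool mm [-10.9 -12.5  19.8] turn 0.003 F [-0.2  0.   0.1] open 0.0853
```

Tilt and sideways drift add up when rows run fast, because each row starts from the measured pose. I'll back up a little and see how the drift behaves.

Emit:
send_rows([
  {"x":0,"y":0,"z":-25,"turn":0,"gripper":1},
  {"x":0,"y":0,"z":-25,"turn":0,"gripper":1},
  {"x":0,"y":0,"z":0,"turn":0,"gripper":1},
])

```text
t: 2.65
eef_pos: [0.4678, 0.1584, 0.1119]
tcp_rot: [178.2, -1.1, 71.7]
ft_force: [1.0, 0.8, 0.4]
opening: 0.0852
```

```bash
python3 go.py .4535 .152 .037 71.5
```

```text
t 2.65 pos [0.4678 0.1584 0.1119] rot [178.18  -1.1   71.71] tool mm [-12.  -13.9  74.3] turn 0.004 F [1.  0.8 0.4] open 0.0852
```

Emit:
send_rows([
  {"x":0,"y":0,"z":0,"turn":0,"gripper":1},
  {"x":0,"y":0,"z":0,"turn":0,"gripper":1},
  {"x":0,"y":0,"z":0,"turn":0,"gripper":1},
  {"x":0,"y":0,"z":0,"turn":0,"gripper":1},
])

```text
t: 3.05
eef_pos: [0.4683, 0.1586, 0.1123]
tcp_rot: [178.1, -1.2, 71.7]
ft_force: [-0.7, 0.4, 0.4]
opening: 0.0853
```

```bash
python3 go.py .4535 .152 .037 71.5
```

```text
t 3.05 pos [0.4683 0.1586 0.1123] rot [178.09  -1.15  71.71] tool mm [-12.4 -14.5  74.6] turn 0.004 F [-0.7  0.4  0.4] open 0.0853
```

Emit:
send_rows([
  {"x":-6,"y":-7,"z":10,"turn":0,"gripper":1},
  {"x":-6,"y":-7,"z":10,"turn":0,"gripper":1},
])

```text
t: 3.25
eef_pos: [0.4529, 0.1519, 0.0913]
tcp_rot: [178.0, -1.2, 71.7]
ft_force: [-0.4, -1.2, 0.5]
opening: 0.0854
```

```bash
python3 go.py .4535 .152 .037 71.5;python3 -c "
from h import *
s=env.read_state();print(s['joint_positions'].round(2))"
```

```text
t 3.25 pos [0.4529 0.1519 0.0913] rot [178.01  -1.2   71.72] tool mm [-0.8 -1.3 54.3] turn 0.004 F [-0.4 -1.2  0.5] open 0.0854
[ 10.43  -5.52 -20.06  73.14   0.1   28.73]
```

Emit:
send_rows([
  {"x":0,"y":0,"z":10,"turn":0,"gripper":1},
  {"x":0,"y":0,"z":10,"turn":0,"gripper":1},
])

```text
t: 3.45
eef_pos: [0.4524, 0.1518, 0.069]
tcp_rot: [178.1, -1.1, 71.7]
ft_force: [-1.1, 1.2, 0.1]
opening: 0.0853
```

```bash
python3 go.py .4535 .152 .037 71.5;python3 -c "
from h import *
s=env.read_state();print(s['joint_positions'].round(2))"
```

```text
t 3.45 pos [0.4524 0.1518 0.069 ] rot [178.12  -1.14  71.71] tool mm [-0.1 -0.1 32. ] turn 0.004 F [-1.1  1.2  0.1] open 0.0853
[ 10.42  -4.66 -21.87  70.6    0.1   28.74]
```

Emit:
send_rows([
  {"x":0,"y":0,"z":10,"turn":0,"gripper":1},
  {"x":0,"y":0,"z":10,"turn":0,"gripper":1},
  {"x":0,"y":0,"z":7,"turn":0,"gripper":1},
])

```text
t: 3.75
eef_pos: [0.4531, 0.1521, 0.0383]
tcp_rot: [178.2, -1.1, 71.7]
ft_force: [0.7, -0.1, 0.5]
opening: 0.0854
```

```bash
python3 go.py .4535 .152 .037 71.5
python3 - <<'E'
from h import *
o=[]
for n,p in(("top",(.4535,.152,.03)),("scene",(.4535,.152,.03))):
    im,K,R,t=cam(n); u=proj(K,R,t,p).astype(int); x,y=u-[40,40]; print(n,x,y)
    o.append(cv2.resize(im[y:y+80,x:x+80],None,fx=5,fy=5,interpolation=cv2.INTER_CUBIC))
cv2.imwrite("pics/a2.png",np.hstack(o))
E
```

```text
t 3.75 pos [0.4531 0.1521 0.0383] rot [178.23  -1.09  71.71] tool mm [0.  0.3 1.3] turn 0.004 F [ 0.7 -0.1  0.5] open 0.0854
top 186 237
scene 394 267
```

View pics/a2.png

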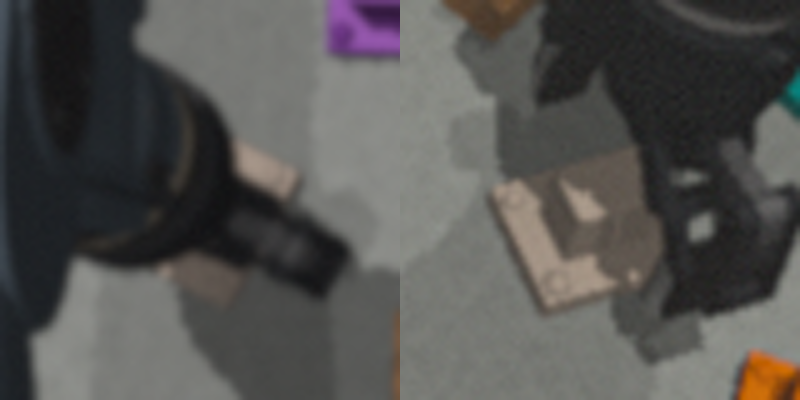

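The jaws straddle the wall. Closing.

Emit:
send_rows([
  {"x":0,"y":0,"z":1,"turn":0,"gripper":-1},
  {"x":0,"y":0,"z":0,"turn":0,"gripper":-1},
  {"x":0,"y":0,"z":0,"turn":0,"gripper":-1},
  {"x":0,"y":0,"z":0,"turn":0,"gripper":-1},
  {"x":0,"y":0,"z":0,"turn":0,"gripper":-1},
  {"x":0,"y":0,"z":0,"turn":0,"gripper":-1},
], grip_force=40)

```text
t: 4.45
eef_pos: [0.4546, 0.1523, 0.0393]
tcp_rot: [178.1, -1.2, 71.7]
ft_force: [0.2, 0.3, -0.2]
opening: 0.0229
```

```bash
python3 go.py .4535 .152 .11 71.5
```

```text
t 4.45 pos [0.4546 0.1523 0.0393] rot [178.08  -1.17  71.71] tool mm [  0.8   1.4 -70.7] turn 0.004 F [ 0.2  0.3 -0.2] open 0.0229
```

Emit:
send_rows([
  {"x":0,"y":0,"z":-5,"turn":0,"gripper":-1},
  {"x":0,"y":0,"z":-12,"turn":0,"gripper":-1},
  {"x":0,"y":0,"z":-18,"turn":0,"gripper":-1},
  {"x":0,"y":0,"z":-18,"turn":0,"gripper":-1},
  {"x":0,"y":0,"z":-12,"turn":0,"gripper":-1},
  {"x":0,"y":0,"z":-5,"turn":0,"gripper":-1},
])

```text
t: 5.05
eef_pos: [0.4504, 0.1515, 0.1131]
tcp_rot: [178.2, -1.1, 71.7]
ft_force: [-0.2, 0.1, -1.8]
opening: 0.023
```

```bash
python3 go.py .4523 -.2036 .11 114.9;  python3 - <<'E'
from h import *
o=[]
for n in("top","scene"):
    im,K,R,t=cam(n); u=proj(K,R,t,(.4535,.152,.08)).astype(int); x,y=u-[40,40]; print(n,x,y)
    o.append(cv2.resize(im[y:y+80,x:x+80],None,fx=5,fy=5,interpolation=cv2.INTER_CUBIC))
cv2.imwrite("pics/a3.png",np.hstack(o))
E
```

```text
t 5.05 pos [0.4504 0.1515 0.1131] rot [178.23  -1.1   71.71] tool mm [-3.365e+02  1.133e+02  2.000e-01] turn -0.754 F [-0.2  0.1 -1.8] open 0.023
top 181 234
scene 400 254
```

View pics/a3.png

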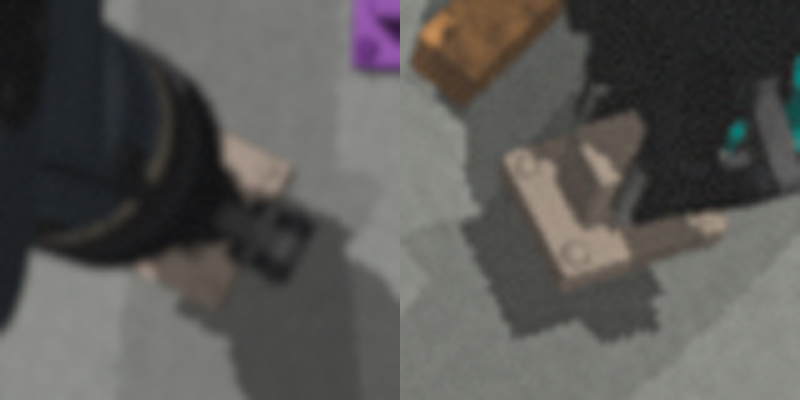

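The tile is held and level in view. I'll measure its offset from the TCP from the visible slab corners.

Run:
```python
from p import *
f=lambda L,ox,x,y,s=5:[((a-ox+.5)/s-.5+x,(b+.5)/s-.5+y) for a,b in L]
s=cam("scene"); t=cam("top"); z=.0878
pose(s,f([(503,152),(563,270),(727,228),(643,112)],400,400,254),z,0,0,"scene")
P=[ray(*t[1:],p,z)[:2] for p in f([(292,165),(213,310),(135,265)],0,181,234)]
P=np.array(P);print((P[0]+P[2])/2, P[1]-P[0],np.degrees(np.arctan2(*(P[1]-P[0])[::-1])),np.linalg.norm(P[1]-P[0]),np.linalg.norm(P[2]-P[1]))
for n,(K,R,T) in(("s",s[1:]),("t",t[1:])): # expected corners
    a=np.radians(161.6);c=np.array([np.cos(a),np.sin(a)]);d=np.array([-c[1],c[0]])
    o=(400,254,400) if n=="s" else (181,234,0)
    print(n,[((proj(K,R,T,[*(np.array([.4504,.1515])+i*.032*c+j*.026*d),z])-o[:2]+.5)*5-.5+[o[2],0]).round(0).tolist() for i,j in((1,1),(1,-1),(-1,-1),(-1,1))])
```

```text
scene [0.4516 0.151 ] long yaw 159.85 perp 75.02 L 0.0591 W 0.0508
[0.44815597 0.14604769] [-0.06013716  0.02021424] 161.42067412714349 0.06344362185729935 0.03552274721081527
s [[659.0, 105.0], [727.0, 226.0], [563.0, 276.0], [499.0, 152.0]]
t [[220.0, 311.0], [102.0, 251.0], [183.0, 105.0], [299.0, 164.0]]
```

Emit:
send_rows([
  {"x":0,"y":0,"z":0,"turn":-0.06,"gripper":-1},
  {"x":0,"y":0,"z":0,"turn":-0.11,"gripper":-1},
  {"x":0,"y":0,"z":0,"turn":-0.11,"gripper":-1},
  {"x":0,"y":0,"z":0,"turn":-0.11,"gripper":-1},
  {"x":0,"y":0,"z":0,"turn":-0.11,"gripper":-1},
  {"x":0,"y":0,"z":0,"turn":-0.11,"gripper":-1},
  {"x":0,"y":0,"z":0,"turn":-0.08,"gripper":-1},
  {"x":0,"y":0,"z":0,"turn":-0.04,"gripper":-1},
])

```text
t: 6.05
eef_pos: [0.4418, 0.1498, 0.0993]
tcp_rot: [179.3, 0.1, 115.3]
ft_force: [-0.1, 0.3, 0.1]
opening: 0.0234
```

```bash
python3 go.py .4523 -.2036 .11 114.9
```

```text
t 6.05 pos [0.4418 0.1498 0.0993] rot [1.7929e+02 7.0000e-02 1.1525e+02] tool mm [-324.1 -141.2  -12. ] turn 0.006 F [-0.1  0.3  0.1] open 0.0234
```

```bash
cat >> go.py <<'E'
    s=env.read_state(); A=Ro.from_euler('xyz',[178.08,-1.17,71.71],degrees=True); B=Ro.from_euler('xyz',s["tcp_rot"],degrees=True)
    v=(B*A.inv()).apply([0,0,1]); print("tile up-vector tilt deg (world xy)",np.degrees(v[:2]).round(2),"tool xy",np.degrees(B.inv().apply([v[0],v[1],0])[:2]).round(2),"toolz",np.degrees(B.apply([0,0,1])[:2]).round(2))
E
python3 go.py .4523 -.2036 .11 114.9
```

```text
File "go.py", line 10
    s=env.read_state(); A=Ro.from_euler('xyz',[178.08,-1.17,71.71],degrees=True); B=Ro.from_euler('xyz',s["tcp_rot"],degrees=True)
IndentationError: unexpected indent
```

Emit:
send_rows([
  {"x":-15,"y":-7,"z":-5,"turn":0,"gripper":-1},
  {"x":-25,"y":-11,"z":-5,"turn":0,"gripper":-1},
  {"x":-25,"y":-11,"z":-3,"turn":0,"gripper":-1},
  {"x":-25,"y":-11,"z":-2,"turn":0,"gripper":-1},
])

```text
t: 6.45
eef_pos: [0.4398, 0.0512, 0.108]
tcp_rot: [179.9, -0.2, 115.7]
ft_force: [0.1, -0.6, -1.2]
opening: 0.0232
```

```bash
python3 go.py .4523 -.2036 .11 114.9
```

```text
File "go.py", line 10
    s=env.read_state(); A=Ro.from_euler('xyz',[178.08,-1.17,71.71],degrees=True); B=Ro.from_euler('xyz',s["tcp_rot"],degrees=True)
IndentationError: unexpected indent
```

```bash
python3 - <<'E'
L=open('go.py').read().split('\n')
m=[l for l in L if l.startswith('if __name__')][0]; L.remove(m); open('go.py','w').write('\n'.join(L).rstrip()+'\n'+m+'\n')
E
python3 go.py .4523 -.2036 .11 114.9
```

```text
t 6.45 pos [0.4398 0.0512 0.108 ] rot [179.87  -0.24 115.74] tool mm [-234.9  -99.4   -3.2] turn 0.015 F [ 0.1 -0.6 -1.2] open 0.0232
tile up-vector tilt deg (world xy) [1.2  1.62] tool xy [0.93 1.78] toolz [0.02 0.27]
```

Emit:
send_rows([
  {"x":-30,"y":-13,"z":0,"turn":0.01,"gripper":-1},
  {"x":-30,"y":-13,"z":0,"turn":0,"gripper":-1},
  {"x":-30,"y":-13,"z":0,"turn":0,"gripper":-1},
  {"x":-30,"y":-13,"z":0,"turn":0,"gripper":-1},
  {"x":-30,"y":-13,"z":0,"turn":0,"gripper":-1},
  {"x":-30,"y":-13,"z":0,"turn":0,"gripper":-1},
  {"x":-20,"y":-8,"z":0,"turn":0,"gripper":-1},
  {"x":-10,"y":-4,"z":0,"turn":0,"gripper":-1},
])

```text
t: 7.25
eef_pos: [0.4413, -0.1859, 0.0964]
tcp_rot: [-179.5, -0.9, 115.0]
ft_force: [0.4, 0.6, -0.5]
opening: 0.0229
```

```bash
python3 go.py .4523 -.2036 .11 114.9
```

```text
t 7.25 pos [ 0.4413 -0.1859  0.0964] rot [-179.5    -0.9   115.03] tool mm [-20.5   2.4 -14. ] turn 0.002 F [ 0.4  0.6 -0.5] open 0.0229
tile up-vector tilt deg (world xy) [2.07 1.27] tool xy [0.27 2.42] toolz [-0.83  0.6 ]
```

Emit:
send_rows([
  {"x":-10,"y":3,"z":0,"turn":0,"gripper":-1},
  {"x":-8,"y":2,"z":0,"turn":0,"gripper":-1},
])

```text
t: 7.45
eef_pos: [0.4527, -0.2002, 0.0943]
tcp_rot: [-179.4, -1.1, 115.0]
ft_force: [-0.2, 1.8, -1.3]
opening: 0.0233
```

```bash
python3 go.py .4546 -.2025 .07 114.9
python3 - <<'E'
from h import *
o=[]
for n,p in (("top",(.475,-.19,.03)),("scene",(.475,-.19,.03))):
    im,K,R,t=cam(n); u=proj(K,R,t,p).astype(int); x,y=u-[40,60]; print(n,x,y)
    o.append(cv2.resize(im[y:y+120,x:x+80],None,fx=5,fy=5,interpolation=cv2.INTER_CUBIC))
cv2.imwrite("pics/a4.png",np.hstack(o))
E
```

```text
t 7.45 pos [ 0.4527 -0.2002  0.0943] rot [-179.42   -1.1   114.95] tool mm [-3.3  1.  24.2] turn 0.001 F [-0.2  1.8 -1.3] open 0.0233
tile up-vector tilt deg (world xy) [2.24 1.12] tool xy [0.07 2.5 ] toolz [-0.99  0.75]
top 353 230
scene 277 139
```

View pics/a4.png

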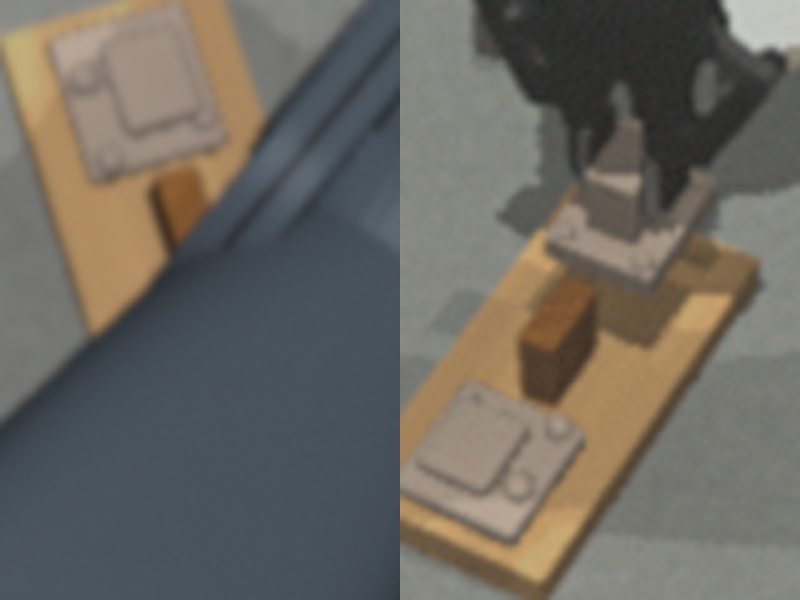

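Run:
```python
from h import *
_,K,R,t=cam("scene")
def px(p): return ((proj(K,R,t,p)-[277,139]+.5)*5-.5+[400,0]).round(0)
a=np.radians(-155.1);X=np.array([np.cos(a),np.sin(a)]);Y=np.array([-X[1],X[0]]);C=np.array([.5067,-.1783])
for n,i,j,z in(("board++",.1,.048,.02),("board+-",.1,-.048,.02),("board-+",-.1,.048,.02),("board--",-.1,-.048,.02),("bar++",.02,.009,.06),("bar+-",.02,-.009,.06),("bar-+",-.02,.009,.06),("bar--",-.02,-.009,.06),("barfoot -+",-.02,.009,.02)):
    print(n,px([*(C+i*X+j*Y),z]))
T=np.array([.4527,-.2002])+0.0025*X  # slab centre 2.5mm along carrier +x
for n,i,j,dz in(("slab-+",-.032,.026,-.0014),("slab--",-.032,-.026,-.0014),("slab++",.032,.026,.0014),("slab+-",.032,-.026,.0014)):
    p=T+i*X+j*Y; print(n,"bot",px([*p,.055+dz]),"top",px([*p,.069+dz]))
```

```text
board++ [576. 184.]
board+- [762. 259.]
board-+ [344. 492.]
board-- [543. 583.]
bar++ [564. 272.]
bar+- [601. 288.]
bar-+ [517. 336.]
bar-- [554. 352.]
barfoot -+ [520. 395.]
slab-+ bot [545. 257.] top [545. 235.]
slab-- bot [651. 301.] top [652. 280.]
slab++ bot [616. 158.] top [616. 135.]
slab+- bot [720. 199.] top [721. 177.]
```

Emit:
send_rows([
  {"x":-2,"y":2,"z":5,"turn":0,"gripper":-1},
  {"x":-2,"y":1,"z":7,"turn":0,"gripper":-1},
  {"x":0,"y":0,"z":5,"turn":0,"gripper":-1},
])

```text
t: 7.9
eef_pos: [0.4581, -0.2001, 0.0773]
tcp_rot: [-179.5, -1.0, 115.2]
ft_force: [-0.1, 1.1, -0.5]
opening: 0.0234
```

```bash
python3 go.py .4546 -.2025 .0453 114.9
```

```text
t 7.9 pos [ 0.4581 -0.2001  0.0773] rot [-179.49   -1.05  115.19] tool mm [-1.2 -3.9 32. ] turn 0.005 F [-0.1  1.1 -0.5] open 0.0234
tile up-vector tilt deg (world xy) [2.15 1.15] tool xy [0.12 2.43] toolz [-0.91  0.73]
```

Emit:
send_rows([
  {"x":-1,"y":-3,"z":5,"turn":0.005,"gripper":-1},
  {"x":0,"y":0,"z":5,"turn":0,"gripper":-1},
])

```text
t: 8.1
eef_pos: [0.4552, -0.2014, 0.0659]
tcp_rot: [-179.4, -1.1, 114.9]
ft_force: [0.1, 0.3, -1.3]
opening: 0.0233
```

```bash
python3 go.py .4546 -.2025 .0453 114.9
```

```text
t 8.1 pos [ 0.4552 -0.2014  0.0659] rot [-179.45   -1.1   114.95] tool mm [-1.1 -0.8 20.6] turn 0.001 F [ 0.1  0.3 -1.3] open 0.0233
tile up-vector tilt deg (world xy) [2.21 1.11] tool xy [0.07 2.47] toolz [-0.97  0.76]
```

Run:
```python
from h import *
im,K,R,t=cam("scene"); u=proj(K,R,t,(.4523,-.2036,.03)).astype(int); x,y=u-[40,35]; print(x,y)
cv2.imwrite("pics/a5.png",cv2.resize(im[y:y+60,x:x+80],None,fx=8,fy=8,interpolation=cv2.INTER_CUBIC))
```

```text
281 156
```

View pics/a5.png

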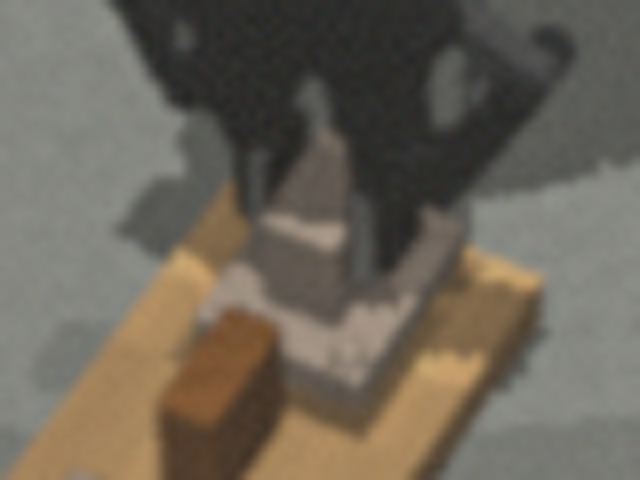

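Run:
```python
from h import *
_,K,R,t=cam("scene")
px=lambda p:((proj(K,R,t,p)-[281,156]+.5)*8-.5).round(0)
a=np.radians(-155.1);X=np.array([np.cos(a),np.sin(a)]);Y=np.array([-X[1],X[0]]);C=np.array([.5067,-.1783])
print("board+-",px([*(C+.1*X-.048*Y),.02]),"bar",[px([*(C+i*.02*X+j*.009*Y),.06]) for i,j in((1,1),(1,-1),(-1,1))])
for i,j in((-.032,-.026),(.032,-.026),(-.032,.026)):
    p=C+.06*X+i*X+j*Y; print("slab",i,j,"bot",px([*p,.0266]),"top",px([*p,.0406]))
q=C+.06*X; print("mm X",(px([*(q+.01*X),.03])-px([*q,.03]))/10,"mm Y",(px([*(q+.01*Y),.03])-px([*q,.03]))/10)
```

```text
board+- [547. 279.] bar [array([230., 300.]), array([290., 325.]), array([156., 402.])]
slab -0.032 -0.026 bot [358. 408.] top [359. 375.]
slab 0.032 -0.026 bot [466. 254.] top [468. 220.]
slab -0.032 0.026 bot [193. 338.] top [192. 305.]
mm X [ 1.7 -2.4] mm Y [-3.2 -1.4]
```

Emit:
send_rows([
  {"x":-1.5,"y":-0.8,"z":3,"turn":0,"gripper":-1},
  {"x":0,"y":0,"z":4,"turn":0,"gripper":-1},
])

```text
t: 8.4
eef_pos: [0.4548, -0.203, 0.0585]
tcp_rot: [-179.4, -1.1, 114.9]
ft_force: [0.1, 0.3, -0.9]
opening: 0.0229
```

```bash
python3 go.py .4546 -.2025 .0453 114.9
```

```text
t 8.4 pos [ 0.4548 -0.203   0.0585] rot [-179.45   -1.12  114.95] tool mm [ 0.3  0.1 13.2] turn 0.001 F [ 0.1  0.3 -0.9] open 0.0229
tile up-vector tilt deg (world xy) [2.22 1.09] tool xy [0.05 2.47] toolz [-0.97  0.78]
```

Emit:
send_rows([
  {"x":0,"y":0,"z":3,"turn":0,"gripper":-1},
  {"x":0,"y":0,"z":3,"turn":0,"gripper":-1},
])

```text
t: 8.6
eef_pos: [0.4548, -0.2032, 0.0521]
tcp_rot: [-179.5, -1.1, 114.9]
ft_force: [0.6, -0.1, -0.4]
opening: 0.0232
```

```bash
python3 go.py .4546 -.2025 .0453 114.9
```

```text
t 8.6 pos [ 0.4548 -0.2032  0.0521] rot [-179.46   -1.1   114.93] tool mm [0.6 0.2 6.8] turn 0.0 F [ 0.6 -0.1 -0.4] open 0.0232
tile up-vector tilt deg (world xy) [2.2 1.1] tool xy [0.07 2.45] toolz [-0.95  0.77]
```

Bottom is at about 13 mm with no contact force, so it is already inside the mouth. Continuing.

Emit:
send_rows([
  {"x":0,"y":0,"z":2,"turn":0,"gripper":-1},
  {"x":0,"y":0,"z":2,"turn":0,"gripper":-1},
])

```text
t: 8.8
eef_pos: [0.4547, -0.2031, 0.0477]
tcp_rot: [-179.5, -1.1, 114.9]
ft_force: [0.5, 0.3, -0.6]
opening: 0.023
```

```bash
python3 go.py .4546 -.2025 .0453 114.9
```

```text
t 8.8 pos [ 0.4547 -0.2031  0.0477] rot [-179.46   -1.11  114.92] tool mm [0.5 0.2 2.4] turn 0.0 F [ 0.5  0.3 -0.6] open 0.023
tile up-vector tilt deg (world xy) [2.2  1.09] tool xy [0.06 2.46] toolz [-0.96  0.78]
```

Emit:
send_rows([
  {"x":0,"y":0,"z":2,"turn":0,"gripper":-1},
  {"x":0,"y":0,"z":1.5,"turn":0,"gripper":-1},
])

```text
t: 9.0
eef_pos: [0.4545, -0.2032, 0.0456]
tcp_rot: [-179.4, -1.1, 114.9]
ft_force: [-5.2, 2.7, 12.5]
opening: 0.0234
```

```bash
python3 go.py .4546 -.2025 .0453 114.9
```

```text
t 9.0 pos [ 0.4545 -0.2032  0.0456] rot [-179.44   -1.09  114.93] tool mm [0.6 0.3 0.3] turn 0.001 F [-5.2  2.7 12.5] open 0.0234
tile up-vector tilt deg (world xy) [2.21 1.12] tool xy [0.08 2.48] toolz [-0.97  0.75]
```

Emit:
send_rows([
  {"x":0,"y":0,"z":2,"turn":0,"gripper":-1},
  {"x":0,"y":0,"z":1,"turn":0,"gripper":-1},
], grip_force=20)

```text
t: 9.2
eef_pos: [0.4549, -0.2033, 0.0459]
tcp_rot: [-179.5, -1.0, 115.0]
ft_force: [-0.1, -1.0, -0.0]
opening: 0.0234
```

```bash
python3 go.py .4546 -.2025 .0453 114.9
```

```text
t 9.2 pos [ 0.4549 -0.2033  0.0459] rot [-179.49   -1.02  114.95] tool mm [0.9 0.1 0.6] turn 0.001 F [-0.1 -1.  -0. ] open 0.0234
tile up-vector tilt deg (world xy) [2.14 1.16] tool xy [0.15 2.43] toolz [-0.89  0.71]
```

Emit:
send_rows([
  {"x":0,"y":0,"z":2,"turn":0,"gripper":-1},
  {"x":0,"y":0,"z":2,"turn":0,"gripper":-1},
], grip_force=20)

```text
t: 9.4
eef_pos: [0.455, -0.2035, 0.0456]
tcp_rot: [-179.5, -0.9, 115.0]
ft_force: [-4.9, 2.5, 11.6]
opening: 0.0232
```

```bash
python3 go.py .4546 -.2025 .0453 114.9
```

```text
t 9.4 pos [ 0.455  -0.2035  0.0456] rot [-179.51   -0.94  114.98] tool mm [1.1 0.  0.3] turn 0.001 F [-4.9  2.5 11.6] open 0.0232
tile up-vector tilt deg (world xy) [2.09 1.22] tool xy [0.23 2.41] toolz [-0.85  0.65]
```

Emit:
send_rows([
  {"x":0,"y":0,"z":0,"turn":0,"gripper":-0.25},
  {"x":0,"y":0,"z":0,"turn":0,"gripper":-0.1},
  {"x":0,"y":0,"z":0,"turn":0,"gripper":0.2},
  {"x":0,"y":0,"z":0,"turn":0,"gripper":0.2},
])

```text
t: 9.8
eef_pos: [0.4558, -0.2039, 0.0456]
tcp_rot: [-179.6, -0.8, 115.0]
ft_force: [0.4, -0.7, -0.4]
opening: 0.0511
```

```bash
python3 go.py .4532 -.2032 .09 114.9
python3 - <<'E'
from h import *
im,K,R,t=cam("scene"); u=proj(K,R,t,(.4523,-.2036,.03)).astype(int); x,y=u-[40,35]; print(x,y)
cv2.imwrite("pics/a6.png",cv2.resize(im[y:y+60,x:x+80],None,fx=8,fy=8,interpolation=cv2.INTER_CUBIC))
E
```

```text
t 9.8 pos [ 0.4558 -0.2039  0.0456] rot [-179.57   -0.85  114.98] tool mm [  2.4  -2.4 -44.4] turn 0.001 F [ 0.4 -0.7 -0.4] open 0.0511
tile up-vector tilt deg (world xy) [1.99 1.29] tool xy [0.33 2.35] toolz [-0.74  0.59]
281 156
```

View pics/a6.png

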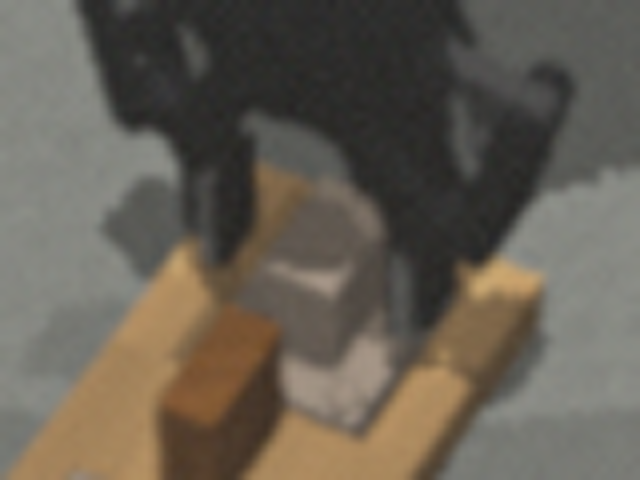

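The tile is in the recess and looks flush. I'll rise, shut the jaws and press its wall top gently.

Emit:
send_rows([
  {"x":0,"y":0,"z":-8,"turn":0,"gripper":0.4},
  {"x":0,"y":0,"z":-15,"turn":0,"gripper":0.4},
  {"x":0,"y":0,"z":-17,"turn":0,"gripper":0.4},
  {"x":2,"y":-2,"z":-8,"turn":0,"gripper":-1},
  {"x":0,"y":0,"z":0,"turn":0,"gripper":-1},
  {"x":0,"y":0,"z":0,"turn":0,"gripper":-1},
  {"x":0,"y":0,"z":0,"turn":0,"gripper":-1},
  {"x":0,"y":0,"z":0,"turn":0,"gripper":-1},
])

```text
t: 10.65
eef_pos: [0.4522, -0.2026, 0.094]
tcp_rot: [-179.4, -1.0, 115.0]
ft_force: [-0.4, -0.2, -0.6]
opening: -0.0001
```

```bash
python3 go.py .4525 -.2036 .068 114.9
python3 - <<'E'
from h import *
im,K,R,t=cam("scene"); u=proj(K,R,t,(.4523,-.2036,.03)).astype(int); x,y=u-[40,35]; print(x,y)
cv2.imwrite("pics/a7.png",cv2.resize(im[y:y+60,x:x+80],None,fx=8,fy=8,interpolation=cv2.INTER_CUBIC))
E
```

```text
t 10.65 pos [ 0.4522 -0.2026  0.094 ] rot [-179.44   -1.04  114.97] tool mm [-1.5  0.1 26. ] turn 0.001 F [-0.4 -0.2 -0.6] open -0.0001
tile up-vector tilt deg (world xy) [2.19 1.17] tool xy [0.13 2.48] toolz [-0.94  0.71]
281 156
```

View pics/a7.png

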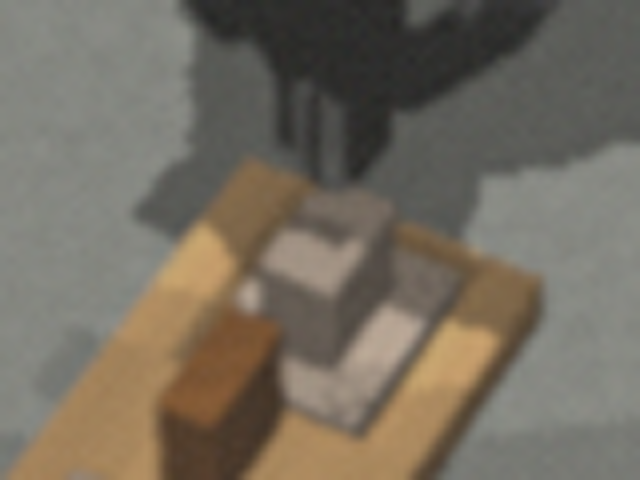

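Flush on all visible edges. A gentle press next.

Emit:
send_rows([
  {"x":-1,"y":0,"z":9,"turn":0,"gripper":-1},
  {"x":0,"y":0,"z":9,"turn":0,"gripper":-1},
  {"x":0,"y":0,"z":4,"turn":0,"gripper":-1},
])

```text
t: 11.0
eef_pos: [0.4519, -0.203, 0.0694]
tcp_rot: [-179.4, -1.1, 115.0]
ft_force: [-0.3, -0.3, -0.7]
opening: -0.0002
```

Emit:
send_rows([
  {"x":0,"y":0,"z":2.5,"turn":0,"gripper":-1},
])

```text
t: 11.1
eef_pos: [0.4518, -0.203, 0.068]
tcp_rot: [-179.4, -1.1, 115.0]
ft_force: [-5.6, 3.0, 23.7]
opening: -0.0001
```

Emit:
send_rows([
  {"x":0,"y":0,"z":2.5,"turn":0,"gripper":-1},
])

```text
t: 11.2
eef_pos: [0.4518, -0.2031, 0.068]
tcp_rot: [-179.4, -1.1, 115.0]
ft_force: [-6.1, 3.7, 18.8]
opening: -0.0
```

Emit:
send_rows([
  {"x":0,"y":0,"z":2,"turn":0,"gripper":-1},
])

```text
t: 11.3
eef_pos: [0.4518, -0.203, 0.0681]
tcp_rot: [-179.4, -1.0, 115.0]
ft_force: [-3.4, 2.0, 9.6]
opening: -0.0001
```

Contact came at TCP z = 0.068, so the wall top is at 54 mm, which is what a fully seated tile should give. Rising next, then over to the bar.

Emit:
send_rows([
  {"x":0,"y":0,"z":-10,"turn":0,"gripper":-1},
  {"x":0,"y":0,"z":-18,"turn":0,"gripper":0},
  {"x":0,"y":0,"z":-18,"turn":0,"gripper":1},
  {"x":0,"y":10,"z":-10,"turn":0,"gripper":1},
  {"x":0,"y":20,"z":0,"turn":0,"gripper":1},
  {"x":0,"y":20,"z":0,"turn":0,"gripper":1},
  {"x":0,"y":8,"z":0,"turn":0,"gripper":1},
  {"x":0,"y":0,"z":0,"turn":0,"gripper":1},
])

```text
t: 12.1
eef_pos: [0.5068, -0.179, 0.1264]
tcp_rot: [-179.4, -1.0, 114.9]
ft_force: [0.8, -0.0, -0.0]
opening: 0.0856
```

```bash
python3 go.py .5062 -.1784 .09 114.9
python3 - <<'E'
from h import *
im,K,R,t=cam("scene"); u=proj(K,R,t,(.49,-.185,.03)).astype(int); x,y=u-[40,35]; print(x,y)
cv2.imwrite("pics/a8.png",cv2.resize(im[y:y+60,x:x+80],None,fx=8,fy=8,interpolation=cv2.INTER_CUBIC))
a=np.radians(-155.1);X=np.array([np.cos(a),np.sin(a)]);Y=np.array([-X[1],X[0]]);C=np.array([.5067,-.1783])
px=lambda p:((proj(K,R,t,p)-[x,y]+.5)*8-.5).round(0)
print("bar",[px([*(C+i*.02*X+j*.009*Y),.06]) for i,j in((1,1),(1,-1),(-1,-1),(-1,1))],"board+-",px([*(C+.1*X-.048*Y),.02]))
E
```

```text
t 12.1 pos [ 0.5068 -0.179   0.1264] rot [-179.42   -1.    114.9 ] tool mm [ 0.2  0.1 36.4] turn 0.0 F [ 0.8 -0.  -0. ] open 0.0856
tile up-vector tilt deg (world xy) [2.2  1.21] tool xy [0.18 2.5 ] toolz [-0.95  0.66]
273 169
bar [array([294., 196.]), array([354., 221.]), array([279., 324.]), array([220., 298.])] board+- [611. 175.]
```

View pics/a8.png

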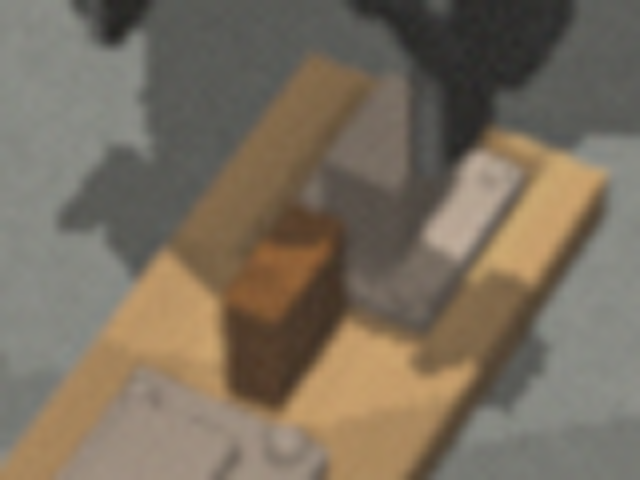

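The bar is within about 2 mm of the estimate and the tile is flush. Descending on the bar.

Emit:
send_rows([
  {"x":0,"y":0,"z":10,"turn":0,"gripper":1},
  {"x":0,"y":0,"z":14,"turn":0,"gripper":1},
  {"x":0,"y":0,"z":14,"turn":0,"gripper":1},
  {"x":0,"y":0,"z":10,"turn":0,"gripper":1},
])

```text
t: 12.55
eef_pos: [0.5036, -0.1797, 0.0749]
tcp_rot: [-179.3, -1.0, 114.8]
ft_force: [0.7, -0.7, -0.9]
opening: 0.0853
```

```bash
python3 go.py .5065 -.1784 .041 114.9
```

```text
t 12.55 pos [ 0.5036 -0.1797  0.0749] rot [-179.33   -0.99  114.76] tool mm [-0.6  3.6 33.9] turn -0.002 F [ 0.7 -0.7 -0.9] open 0.0853
tile up-vector tilt deg (world xy) [2.27 1.24] tool xy [0.18 2.58] toolz [-1.02  0.62]
```

Emit:
send_rows([
  {"x":0,"y":2,"z":9,"turn":0,"gripper":1},
  {"x":0,"y":2,"z":9,"turn":0,"gripper":1},
  {"x":0,"y":0,"z":8,"turn":0,"gripper":1},
  {"x":0,"y":0,"z":4,"turn":0,"gripper":1},
])

```text
t: 12.95
eef_pos: [0.5042, -0.1767, 0.0389]
tcp_rot: [-179.1, -1.3, 114.7]
ft_force: [-0.8, -0.5, 0.0]
opening: 0.0855
```

```bash
python3 go.py .5065 -.1784 .041 114.9
```

```text
t 12.95 pos [ 0.5042 -0.1767  0.0389] rot [-179.12   -1.26  114.71] tool mm [-2.5  1.4 -2.2] turn -0.003 F [-0.8 -0.5  0. ] open 0.0855
tile up-vector tilt deg (world xy) [2.58 1.09] tool xy [-0.08  2.8 ] toolz [-1.32  0.77]
```

Emit:
send_rows([
  {"x":-2,"y":1.5,"z":-2,"turn":0,"gripper":1},
  {"x":0,"y":0,"z":0,"turn":0,"gripper":-1},
  {"x":0,"y":0,"z":0,"turn":0,"gripper":-1},
  {"x":0,"y":0,"z":0,"turn":0,"gripper":-1},
  {"x":0,"y":0,"z":0,"turn":0,"gripper":-1},
  {"x":0,"y":0,"z":0,"turn":0,"gripper":-1},
  {"x":0,"y":0,"z":0,"turn":0,"gripper":-1},
  {"x":0,"y":0,"z":0,"turn":0,"gripper":-1},
], grip_force=45)

```text
t: 13.75
eef_pos: [0.5083, -0.179, 0.0428]
tcp_rot: [-179.2, -1.0, 114.7]
ft_force: [-0.8, -0.9, -0.4]
opening: 0.0175
```

```bash
python3 go.py .5065 -.1784 .17 114.9
```

```text
t 13.75 pos [ 0.5083 -0.179   0.0428] rot [-179.24   -1.04  114.74] tool mm [   3.6   -3.1 -127.1] turn -0.003 F [-0.8 -0.9 -0.4] open 0.0175
tile up-vector tilt deg (world xy) [2.38 1.24] tool xy [0.13 2.68] toolz [-1.13  0.62]
```

```bash
sed -i 's/\[178.08,-1.17,71.71\]/[-179.24,-1.04,114.74]/' go.py
```

Emit:
send_rows([
  {"x":0,"y":0,"z":-8,"turn":0,"gripper":-1},
  {"x":0,"y":0,"z":-12,"turn":0,"gripper":-1},
])

```text
t: 13.95
eef_pos: [0.5054, -0.1775, 0.0597]
tcp_rot: [-178.9, -1.4, 114.7]
ft_force: [-0.7, -0.1, -4.7]
opening: 0.0172
```

```bash
python3 go.py .5065 -.1784 .17 114.9
```

```text
t 13.95 pos [ 0.5054 -0.1775  0.0597] rot [-178.92   -1.45  114.73] tool mm [   1.5   -1.4 -110.3] turn -0.003 F [-0.7 -0.1 -4.7] open 0.0172
tile up-vector tilt deg (world xy) [ 0.46 -0.24] tool xy [-0.41  0.32] toolz [-1.59  0.86]
```

Emit:
send_rows([
  {"x":0,"y":0,"z":-22,"turn":0,"gripper":-1},
  {"x":0,"y":0,"z":-32,"turn":0,"gripper":-1},
])

```text
t: 14.15
eef_pos: [0.5027, -0.1762, 0.1105]
tcp_rot: [-178.5, -2.0, 114.7]
ft_force: [0.1, -0.9, -5.3]
opening: 0.0178
```

```bash
python3 go.py .5065 -.1784 .17 114.9
```

```text
t 14.15 pos [ 0.5027 -0.1762  0.1105] rot [-178.48   -2.02  114.71] tool mm [ -1.5   1.  -59.7] turn -0.003 F [ 0.1 -0.9 -5.3] open 0.0178
tile up-vector tilt deg (world xy) [ 1.1  -0.57] tool xy [-0.98  0.76] toolz [-2.23  1.19]
```

Emit:
send_rows([
  {"x":0,"y":0,"z":-40,"turn":0,"gripper":-1},
  {"x":0,"y":0,"z":-28,"turn":0,"gripper":-1},
])

```text
t: 14.35
eef_pos: [0.5038, -0.1768, 0.1804]
tcp_rot: [-178.3, -2.2, 114.7]
ft_force: [0.1, -0.2, -5.0]
opening: 0.0178
```

```bash
python3 go.py .5065 -.1784 .17 114.9
python3 - <<'E'
from h import *
for i in range(6): im=cam("scene")[0]
s=env.read_state(); print(s['eef_pos'].round(4),s['tcp_rot'].round(2),s['dq'].round(1))
cv2.imwrite("pics/a9.png",cv2.resize(im[60:300,170:490],None,fx=2.5,fy=2.5,interpolation=cv2.INTER_CUBIC))
E
python3 go.py .5065 -.1784 .17 114.9
```

```text
t 14.35 pos [ 0.5038 -0.1768  0.1804] rot [-178.34   -2.2   114.71] tool mm [-3.   2.1 10.2] turn -0.003 F [ 0.1 -0.2 -5. ] open 0.0178
tile up-vector tilt deg (world xy) [ 1.3  -0.68] tool xy [-1.16  0.9 ] toolz [-2.43  1.3 ]
[ 0.5023 -0.1761  0.1751] [-178.12   -2.47  114.7 ] [ 0.   0.4 -0.9  0.1 -0.   0. ]
t 14.65 pos [ 0.5023 -0.1761  0.1751] rot [-178.12   -2.47  114.7 ] tool mm [-4.1  3.   4.8] turn -0.004 F [ 0.3  0.3 -5.6] open 0.0175
tile up-vector tilt deg (world xy) [ 1.61 -0.83] tool xy [-1.42  1.11] toolz [-2.73  1.45]
```

View pics/a9.png

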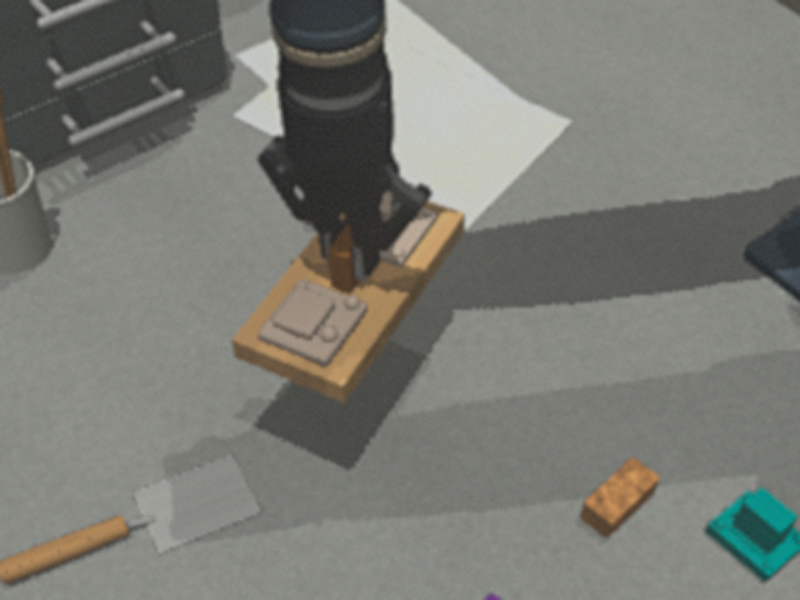

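The carrier is in the air with the tile in place. I'll check that the board hasn't swung in the grip and that the arm is still.

Run:
```python
from h import *
from scipy.spatial.transform import Rotation as Ro
from scipy.optimize import least_squares
_,K,R,t=cam("scene"); s=env.read_state(); print(s['eef_pos'].round(4),s['tcp_rot'].round(2),s['opening'])
A=Ro.from_euler('xyz',[-179.24,-1.04,114.74],degrees=True);B=Ro.from_euler('xyz',s['tcp_rot'],degrees=True);D=B*A.inv()
a=np.radians(-155.1);X=np.array([np.cos(a),np.sin(a),0]);Y=np.array([-X[1],X[0],0])
C=np.array([.5067,-.1783,0]);T0=np.array([.5083,-.179,.0428])
for nm,Q in(("rigid",D),("level",Ro.identity()),("rigid+3 about jaw",Ro.from_rotvec(np.radians(3)*Y)*D)):
    print(nm,[((proj(K,R,t,s['eef_pos']+Q.apply(C+i*.1*X+j*.048*Y+[0,0,.02]-T0))-[170,60]+.5)*2.5-.5).round(0).tolist() for i,j in((-1,1),(-1,-1),(1,-1))])
print("seen [235,343],[345,388],[463,213]")
```

```text
[ 0.5021 -0.176   0.1748] [-178.09   -2.5   114.69] 0.017624797700823078
rigid [[234.0, 341.0], [345.0, 388.0], [467.0, 214.0]]
level [[232.0, 339.0], [344.0, 388.0], [465.0, 218.0]]
rigid+3 about jaw [[232.0, 338.0], [344.0, 385.0], [465.0, 220.0]]
seen [235,343],[345,388],[463,213]
```

Run:
```python
from h import *
for i in range(16):
    env.read_camera("top")
    if i%5==0: s=env.read_state(); print(round(s['t'],2),s['eef_pos'].round(4),s['tcp_rot'].round(2),s['ft_force'].round(1))
s=env.read_state(); print(s['eef_pos'].round(4),s['tcp_rot'].round(2))
if abs(s['dq']).max()<2 and s['eef_pos'][2]>.165: print(env.hand_in())
```

```text
14.75 [ 0.5021 -0.176   0.1748] [-178.1   -2.5  114.7] [-0.2 -0.2 -4.9]
15.0 [ 0.5031 -0.1765  0.1767] [-178.22   -2.34  114.7 ] [ 0.   0.5 -4.7]
15.25 [ 0.5036 -0.1768  0.1776] [-178.28   -2.26  114.7 ] [-0.6  1.1 -4.7]
15.5 [ 0.5036 -0.1767  0.1777] [-178.28   -2.26  114.7 ] [-0.5  1.1 -4.5]
[ 0.5036 -0.1767  0.1777] [-178.28   -2.26  114.7 ]
the job is handed in; nothing more can be done
None
```

The plaster tile is pressed home in the carrier's recess. The arm is holding the carrier by its grip bar about 13 cm above the bench, and the job is handed in at about 15.5 s; no verdict was reported.

**Tile:** I gripped it by its wall, lowered it into the recess and released it once it touched the floor. I then pressed on the wall top with closed fingers. Contact came at about 24 N with the wall top at 54 mm, which matches a fully seated tile, and it looked flush in the picture.

**Carrier:** I took the bar with about 45 N and lifted. It settled still over the last 0.25 s. The board corners in the picture matched a firm grip with no slip.

**What was not ideal:**
- **Carrier level:** the arm sagged slightly with each move, and the tool readings suggest the carrier hangs about 1.5° off level.
- **Tile tilt:** by the tool readings the tile was about 2.5° tilted when it touched the recess floor. It came level on release or with the press.
- **Bystanders:** I kept clear of them and touched none. I made no separate final check of all their positions.

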